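Mount the splash shield and set its panel

TASK

Lower the splash shield over the station's post until its foot rests flat on the plate, with the panel side pointing squarely over the green stripe towards the vial rack, and let go of it; do not drop it. Then take the panel by its black tab or edge and fold it up to 45 degrees from level, in line with the green marks on the hinge cheeks, and leave it there. Do not disturb the other things on the bench.

Things in the scene. Friction and masses are not known exactly. Their poses are not given: they have to be found in the camera images.
- shield: loose splash shield, 0.5 kg: grey foot 74 x 74 x 10 mm, blue upright sleeve on it (outside 42 mm, bore 22 mm through sleeve and foot, top 62 mm above the underside), grey hinge cheeks 126 mm apart over all, up to 62 mm high, and an orange panel on the +x side. Origin: centre of the bore at the underside; z up the bore; x from the sleeve to the panel
- hinge (a point): middle of the panel's hinge axis, 50 mm in +x and 34 mm up from the shield's origin; the axis runs along the shield's y
- panel (a joint): angle of the orange panel, rad: 0 = folded out level (starts near there), grows as its free edge rises, 0.785 = 45 degrees, 1.7 = past upright. The hinge is stiff (about 0.15 N m) and stays where it is left. The panel reaches 102 mm from the hinge axis, is 110 mm wide, 5 mm thick. Green marks on the cheeks sit at 45 degrees
- tab (a point): grip point of the black tab that stands square on the panel's upper face near the free edge: 16 mm wide along the hinge, 12 mm thick, its end 38.5 mm above the panel's middle plane. This point lies 92 mm from the hinge axis along the panel and 28 mm above the panel's middle plane; axes: x along the panel away from the hinge, y along the hinge, z square to the panel
- station: fixed aluminium plate 110 x 110 x 10 mm with a steel post in its middle (19 mm thick, tapered at the last 8 mm, top 80 mm above the bench); a green stripe runs along the plate's +x edge. Origin: centre of the plate's underside; x points from the post over the green stripe towards the vial rack
- post_foot (a point): foot of the post, on the plate's upper face (10 mm above the bench); where the shield's origin comes to lie
- post_top (a point): top of the post
- vial_rack: blue rack 60 x 70 x 30 mm holding nine small capped vials, 54 mm high over all, standing beyond the station's green stripe; leave alone; origin: centre of its underside
- beaker: small glass beaker, 58 mm wide, 50 mm high, leave alone; origin: centre of its underside
- orange_cap: loose orange screw cap, 42 mm wide, 20 mm high, leave alone; origin: centre of its underside
- wash_bottle: white bottle, 72 mm wide, 170 mm high, leave alone; origin: centre of its underside
- green_bottle: clear bottle with green cap, 56 mm wide, 130 mm high, leave alone; origin: centre of its underside
- amber_bottle: amber bottle with red cap, 80 mm wide, 150 mm high, leave alone; origin: centre of its underside
- tip_box: grey pipette-tip box with blue top, 82 x 122 x 58 mm, leave alone; origin: centre of its underside
Things that resemble listed ones, but are neither listed nor needed, are in the scene too. Of the things that look like the shield, the middle-sized one is meant.

How it is judged:
By the outcome, as a careful person would: the job done as asked, in the order asked, and still so for the second after the job is handed in, with the robot touching nothing.
It also fails if it takes over 59 s, if anything falls off the work surface, if the arm or the gripper's body presses on something with over 40 N, if the wrist force passes 120 N, or if a joint passes its speed limit or range.

ROBOT

A 6-joint arm with a two-finger parallel gripper is mounted at the origin on the work surface. World frame = base frame: x ahead of the robot, y to its left, z up, the work surface at z = 0. Lengths are in m, angles in rad, forces in N, time in s.
With the tool pointing down it reaches from about 0.3 to 0.775 m from the base axis. Payload 14.6 kg.
Tool frame: the origin (TCP) lies at the very end of the fingers, on their centre line; the grasp point (between the pads) lies 19 mm behind it (robot.tcp_to_grasp is the distance from the TCP to the grasp point, in m); z points along the fingers, y is the line along which they close (so a half turn about z gives the same grasp; the last joint's range is limited). The gripper opens to 94 mm and grips with 3 to 60 N. Pads are 16 mm wide; open, the fingers measure 119 mm over their backs; the gripper's body (75 mm by 177 mm) begins 78 mm behind the grasp point.
Start: joints at [-1.4, 0.3, 1.521, -0, 1.321, -0.067], TCP at [0.13, -0.535, 0.205] pointing down, gripper open.
Joint ranges: [-3.03, 3.03], [-0.79, 2.21], [0.23, 2.52], [-1.04, 4.18], [0, 3.07], [-2.55, 2.55]. Speed limits (rad/s): [2.22, 2.22, 2.57, 3.14, 3.14, 3.14].

INTERFACE

Orientations are given as a unit quaternion [w, x, y, z].
In Python, from station import get_state, imaging, hand_in, models, robot gives the robot as it stands. The module is installed in compiled form; this text tells all that it offers.
- The arm moves only by the tool servo_tool, never from a script. Its argument "targets" is text: rows parted by semicolons, each of 7 numbers parted by spaces: the shift along the world's x, y, z scaled (see below), then the turn, a rotation vector about the world's x, y, z scaled (see below), then the opening, from -1 (shut) to 1 (fully open). A call has 1 to 12 rows; each row shifts and turns the commanded pose from where the row before left it; what a row does not reach is not made up. The controller multiplies each number of a shift by 0.12 m and each number of a turn by 5 degrees. A row lasts 1/10 s, in which the tool goes at most 50 mm and 8.59 degrees, less where a joint would pass 70% of its speed; a pose out of reach is approached as far as the arm can. A call with a number of a shift or a turn outside -1 to 1 is refused whole. A call with a gripper value outside its range is refused whole. The fingers move at their own pace and stop on an object; "squeeze" is the grip in N (left out, the last holds). Time passes only in rows, so rows that do not move let the fingers close. It gives the time, the measured TCP pose, the force, the opening and the grip force at its end, in the units of the state.
- get_state(): the state, without advancing time (a new reading comes with each control period).
- imaging.grab_frame(name): name is "scene" or "top" or "wrist"; returns a dict with "frame" (400x640x3 uint8, blue, green, red), "z_map" (400x640 float32, m along the optical axis (not along the pixel's ray), 0 where there is no reading), "intrinsics" (3x3 intrinsics, pixels), "distortion" ([k1, k2, p1, p2, k3] as OpenCV has them; the pictures are not rectified), "rvec" (rotation vector, rad) and "tvec" (3), from world to camera coordinates, as OpenCV has them. Camera axes: x right, y down, z forward; pixel columns grow to the right and rows downward; lengths in m; the calibration is good to about 2 mm. A picture is of the moment at which its call begins.
- hand_in(): hands the job in; it is judged then, once.
Trained networks look in a picture, given as the dict that the camera call returned (one of the last four; its "shot" number tells which), for a name from the list of things; names that differ only in an ending like _2 or _b are one class to them, and where a whole thing is asked for, a point or a joint stands for the part that bears it (a point fixed in the world has none). Each returns a list of dicts, best first, with "p" (0 to 1); they miss things now and then, are a little off and sometimes report something else, mostly with a low value. They report only what shows in the picture. A call takes as long as a camera call. They do not tell look-alikes from the thing itself.
- models.boxes_of(picture, thing): "bbox" ([centre column, centre row, width, height] in pixels, round what is visible of it).
The state is a dict: "time": time; "joint_positions": joint angles; "dq": joint speeds; "joint_efforts": joint torques, N m; "tcp_pos": TCP position; "eef_rot": TCP orientation; "wrist_force": force on the tool from outside, world axes, zero at the start; "torque": the same for the moment, N m; "opening": opening from 0.0 (shut) to 1.0 (fully open); "grasp_force": force on a finger pad.
Only numpy, scipy, OpenCV 4.12 (cv2) and the standard library are available. Lean on these libraries where they do the work, as an engineer would, in place of code of your own. Each camera call takes 0.05 s, during which the arm holds its last target. There are 200 camera calls.

## Working session

There is one attempt and no reset: what is moved stays moved. The work goes in short steps, Python scripts to look and compute and a tool call to move; the robot and the scene stay as the last step left them, time stands still between calls to the robot, and variables do not carry over. Pictures are saved under pics/ and viewed, at most 10 in all, crops included, and the job is handed in when it is done.

Besides the shell and the picture viewer there is one more tool, called after ">>>" as a command line: name --argument value ..., lists and objects as JSON in quotes. servo_tool: Moves the arm, as the interface text tells. Its arguments: {"type":"object","properties":{"targets":{"type":"string"},"squeeze":{"type":"number"}},"required":["targets"]}

```bash
mkdir -p pics
cat > h.py <<'E'
import numpy as np, cv2
from station import get_state, imaging, hand_in, models, robot
def cloud(d):
    K=d["intrinsics"];z=d["z_map"];h,w=z.shape
    u,v=np.meshgrid(np.arange(w),np.arange(h))
    p=cv2.undistortPoints(np.stack([u,v],-1).reshape(-1,1,2).astype(np.float32),np.array(K),np.array(d["distortion"])).reshape(h,w,2)
    c=np.concatenate([p*z[...,None],z[...,None]],-1)
    R=cv2.Rodrigues(np.array(d["rvec"],float))[0]
    P=(c-np.array(d["tvec"]).reshape(3))@R
    P[z==0]=np.nan
    return P
def proj(d,pts):
    return cv2.projectPoints(np.array(pts,float).reshape(-1,1,3),np.array(d["rvec"],float),np.array(d["tvec"],float),np.array(d["intrinsics"]),np.array(d["distortion"]))[0].reshape(-1,2)
E
python3 - <<'E'
from h import *
import pickle
for n in("scene","top"):
    d=imaging.grab_frame(n); pickle.dump(d,open(n+".pkl","wb")); cv2.imwrite(f"pics/{n}0.png",d["frame"])
    P=cloud(d)
    for t in("shield","station","vial_rack","beaker","orange_cap","wash_bottle","green_bottle","amber_bottle","tip_box","tab"):
        for b in models.boxes_of(d,t)[:4]:
            c,r,w,h=b["bbox"]; print(n,t,round(b["p"],2),np.round(b["bbox"]),np.round(P[int(min(r,399)),int(min(c,639))],3))
print(get_state())
E
```

```text
scene shield 0.8 [361. 131.  46.  44.] [0.246 0.325 0.047]
scene shield 0.64 [441. 250.  62.  35.] [0.749 0.146 0.027]
scene shield 0.62 [393. 200.  68.  41.] [0.548 0.171 0.038]
scene station 0.58 [270. 249.  55.  48.] [ 0.444 -0.19   0.006]
scene vial_rack 0.63 [336. 292.  30.  37.] [ 0.674 -0.15   0.031]
scene beaker 0.56 [369. 245.  22.  26.] [0.608 0.024 0.008]
scene orange_cap 0.7 [335. 219.  16.  11.] [0.479 0.013 0.016]
scene wash_bottle 0.85 [473. 149.  29.  52.] [0.596 0.451 0.109]
scene wash_bottle 0.41 [271. 251.  54.  47.] [ 0.452 -0.189  0.009]
scene green_bottle 0.97 [428. 133.  25.  41.] [0.433 0.451 0.078]
scene green_bottle 0.54 [335. 292.  34.  34.] [ 0.668 -0.151  0.029]
scene amber_bottle 0.96 [202. 353.  48.  56.] [ 0.642 -0.469  0.105]
scene amber_bottle 0.69 [166. 304.  68.  68.] [ 0.459 -0.475  0.055]
scene tip_box 0.62 [167. 303.  68.  66.] [ 0.46  -0.472  0.058]
scene tab 0.72 [406. 201.  38.  34.] [nan nan nan]
scene tab 0.72 [446. 241.  40.  23.] [0.738 0.176 0.026]
scene tab 0.72 [393. 198.  72.  44.] [0.542 0.181 0.035]
scene tab 0.59 [364. 141.  47.  2
[... 1209 characters left out ...]
ons': array([-1.39959506e+00,  2.99878956e-01,  1.52099132e+00, -7.42798137e-06,
        1.32067186e+00, -6.66034843e-02]), 'dq': array([ 9.36879450e-05,  1.22771663e-03,  2.84808270e-04, -6.26365188e-04,
        1.59464306e-03, -3.90304180e-04]), 'joint_efforts': array([ 1.33947710e-04, -5.31671154e+01, -3.52927101e+01,  7.08723231e-02,
        2.12774595e-02, -2.04240729e-05]), 'tcp_pos': array([ 0.12955702, -0.53452484,  0.20546081]), 'eef_rot': array([ 2.54137151e-05,  9.92939328e-01,  1.18623315e-01, -2.27304514e-06]), 'wrist_force': array([-0.7311978 ,  0.04012289,  0.67677221]), 'torque': array([-0.01328457,  0.02503889, -0.01443982]), 'grasp_force': 0.0, 'opening': 1.000966430790808}
```

View pics/scene0.png

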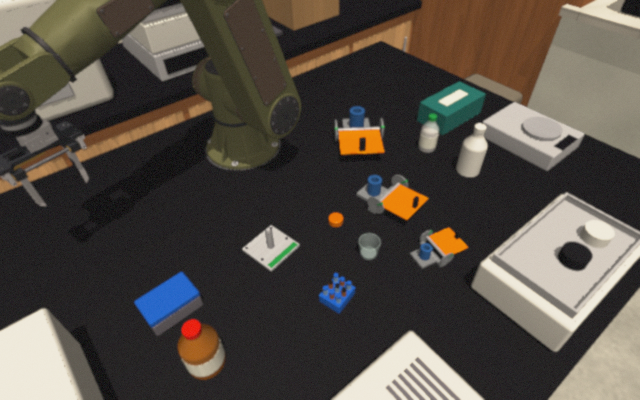

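View pics/top0.png

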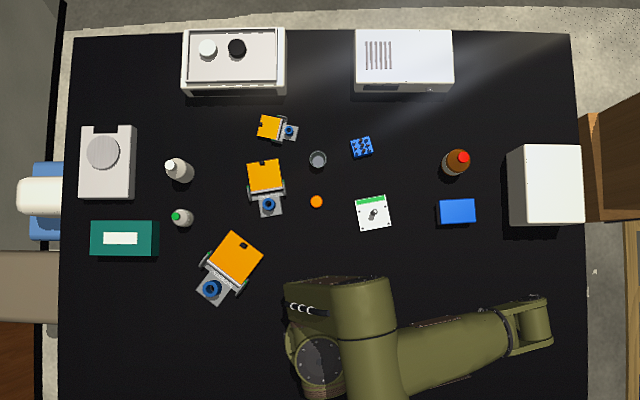

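The `shield` lookalikes in the top view are the large one (228,270), the middle one (265,188) and the small one (279,129). The middle-sized one at (265,188) is the target, and its panel faces roughly +x. The station is at (374,213) with its green stripe on the +x side, and the rack is at (361,146).

```bash
cat >> h.py <<'E'
def ray(d,uv,z):
    uv=np.array(uv,float).reshape(-1,1,2)
    p=cv2.undistortPoints(uv,np.array(d["intrinsics"]),np.array(d["distortion"])).reshape(-1,2)
    R=cv2.Rodrigues(np.array(d["rvec"],float))[0]; C=-R.T@np.array(d["tvec"]).reshape(3)
    v=np.c_[p,np.ones(len(p))]@R
    return C+v*((z-C[2])/v[:,2])[:,None]
def hsvmask(im,lo,hi):
    return cv2.inRange(cv2.cvtColor(im,cv2.COLOR_BGR2HSV),np.array(lo),np.array(hi))
def rect(d,m,box,z):
    u0,v0,u1,v1=box; mm=np.zeros_like(m); mm[v0:v1,u0:u1]=m[v0:v1,u0:u1]
    v,u=np.nonzero(mm); P=ray(d,np.c_[u,v],z)[:,:2]
    (c,s,a)=cv2.minAreaRect((P*1000).astype(np.float32)); return np.round(c,1),np.round(s,1),round(a,2),np.round(P.mean(0),4),len(u)
E
python3 - <<'E'
from h import *
import pickle
d=pickle.load(open("top.pkl","rb"));im=d["frame"]
O=hsvmask(im,(8,150,120),(22,255,255));B=hsvmask(im,(98,120,50),(125,255,255));G=hsvmask(im,(45,120,80),(80,255,255));W=hsvmask(im,(0,0,130),(180,60,255))
for n,b in dict(mid=(240,150,292,222),small=(250,105,302,145),big=(190,225,270,312)).items():
    print(n,"panel",rect(d,O,b,.0365)); print(n,"sleeve",rect(d,B,b,.062))
print("stripe",rect(d,G,(345,185,400,240),.01)); print("plate",rect(d,W|G,(345,185,400,240),.01))
cv2.imwrite("pics/crop1.png",cv2.resize(im[145:240,240:400],None,fx=5,fy=5,interpolation=cv2.INTER_CUBIC))
E
```

```text
mid panel (array([568.2, 193.5]), array([ 98.5, 112.6]), 9.79, array([0.5665, 0.1937]), 869)
mid sleeve (array([464.5, 174. ]), array([37.4, 37.3]), 89.89, array([0.4632, 0.1747]), 94)
small panel (array([737.1, 181. ]), array([70.2, 77.7]), 78.07, array([0.7372, 0.1807]), 406)
small sleeve (array([720.8, 150.1]), array([110.2,  32.1]), 83.48, array([0.7178, 0.1109]), 49)
big panel (array([285.4, 287.7]), array([143.7, 126.8]), 53.06, array([0.2844, 0.2881]), 1522)
big sleeve (array([224.2, 362.8]), array([140.3,  61.2]), 0.7, array([0.1826, 0.3643]), 215)
stripe (array([ 483.1, -173.4]), array([15.4, 95.7]), 10.5, array([ 0.4817, -0.1747]), 99)
plate (array([ 437.3, -181.2]), array([111.2, 109. ]), 10.84, array([ 0.4348, -0.1817]), 909)
```

View pics/crop1.png

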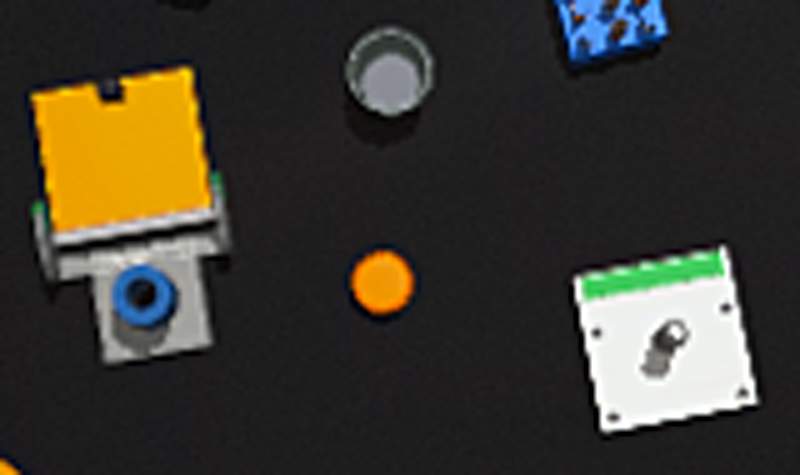

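The crop confirms the middle shield: its panel at crop (123,145) measures about 110 mm wide, the bore is at (144,296) and the tab at (110,90). Its yaw nearly matches the station's. I'll go over the station first and look with the wrist camera.

>>> servo_tool --targets "0.233 0.267 0.034 0 0 -0.053 1;0.233 0.267 0.034 0 0 -0.053 1;0.233 0.267 0.034 0 0 -0.053 1;0.233 0.267 0.034 0 0 -0.053 1;0.233 0.267 0.034 0 0 -0.053 1;0.233 0.267 0.034 0 0 -0.053 1;0.233 0.267 0.034 0 0 -0.053 1;0.233 0.267 0.034 0 0 -0.053 1;0.233 0.267 0.034 0 0 -0.053 1;0.233 0.267 0.034 0 0 -0.053 1;0.233 0.267 0.034 0 0 -0.053 1;0 0 0 0 0 0 1"

```text
time: 2.3
tcp_pos: [0.4393, -0.1791, 0.2508]
eef_rot: [-0.0, 0.995, 0.095, 0.001]
wrist_force: [-0.6, -0.6, -0.3]
opening: 1.002
grasp_force: 0.0
```

Run:
```python
from h import *
import pickle
d=imaging.grab_frame("wrist"); pickle.dump(d,open("w_st.pkl","wb")); cv2.imwrite("pics/w1.png",d["frame"])
s=get_state();print(s["time"],s["tcp_pos"],s["eef_rot"],s["joint_positions"].round(2))
R=cv2.Rodrigues(np.array(d["rvec"],float))[0];print("cam",-R.T@np.array(d["tvec"]).reshape(3), R[2])
print(proj(d,[[.4373,-.1812,.08],[.4373,-.1812,.01],s["tcp_pos"]]))
```

```text
2.35 [ 0.43806186 -0.18061398  0.25037482] [2.41761266e-05 9.95468031e-01 9.50967443e-02 8.77657524e-05] [-0.47  0.09  1.66  0.    1.39  0.91]
cam [ 0.51902515 -0.1624224   0.43032793] [-0.27164284 -0.05302866 -0.96093607]
[[327.36683874 188.26518445]
 [326.98152687 176.74938626]
 [328.74675239 248.07955988]]
```

View pics/w1.png

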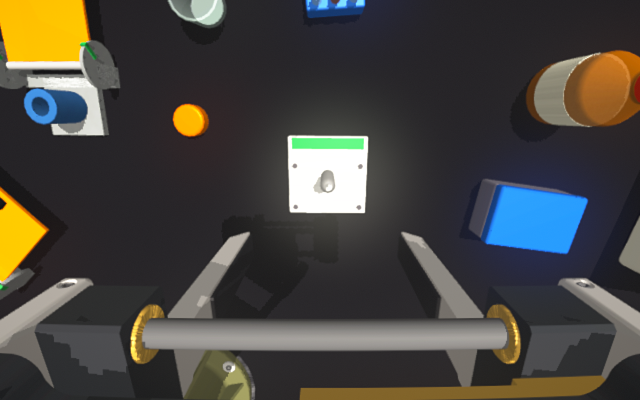

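The wrist view shows the plate at (328,174), the post tip at about (328,182), and the stripe nearest the rack. Next I'll move over the shield.

>>> servo_tool --targets "0.025 0.329 0 0 0 0 1;0.025 0.329 0 0 0 0 1;0.025 0.329 0 0 0 0 1;0.025 0.329 0 0 0 0 1;0.025 0.329 0 0 0 0 1;0.025 0.329 0 0 0 0 1;0.025 0.329 0 0 0 0 0.7;0.025 0.329 0 0 0 0 0.5;0.025 0.329 0 0 0 0 0.4;0 0 0 0 0 0 0.4;0 0 0 0 0 0 0.4"

```text
time: 3.45
tcp_pos: [0.4641, 0.1726, 0.25]
eef_rot: [0.0, 0.996, 0.094, -0.0]
wrist_force: [-0.2, -0.2, -0.3]
opening: 0.699
grasp_force: 0.0
```

Run:
```python
from h import *
import pickle
d0=pickle.load(open("w_st.pkl","rb"))
d=imaging.grab_frame("wrist"); pickle.dump(d,open("w_sh.pkl","wb")); cv2.imwrite("pics/w2.png",d["frame"])
s=get_state();print(s["time"],s["tcp_pos"],s["eef_rot"],s["joint_positions"].round(2))
im=d0["frame"];W=hsvmask(im,(0,0,130),(180,60,255))|hsvmask(im,(45,120,80),(80,255,255))
print("plate",rect(d0,W,(280,125,376,220),.01))
im=d["frame"]
O=hsvmask(im,(8,150,120),(22,255,255));B=hsvmask(im,(98,120,40),(125,255,255))
n,l,st,c=cv2.connectedComponentsWithStats(O)
for i in range(1,n):
    if st[i,4]>300:print("O",st[i],c[i].round(0))
n,l,st,c=cv2.connectedComponentsWithStats(B)
for i in range(1,n):
    if st[i,4]>100:print("B",st[i],c[i].round(0))
print(proj(d,[[.4645,.174,.062],[.4645,.174,0]]))
```

```text
3.5 [0.46416304 0.17205693 0.25017012] [ 1.71287549e-04  9.95667408e-01  9.29857611e-02 -1.75362881e-04] [ 0.28  0.14  1.61 -0.    1.39  1.67]
plate (array([ 439.9, -181. ]), array([110.5, 111. ]), 10.73, array([ 0.441 , -0.1805]), 6019)
O [279  49  94  86 367] [326.  80.]
O [421 170  32  31 750] [437. 185.]
O [ 161  222   85   82 1751] [203. 269.]
O [253 271  37  48 676] [271. 293.]
O [185 306  25  59 494] [196. 333.]
O [242 388 173  12 738] [335. 392.]
B [ 557   40   83   55 3089] [593.  68.]
B [307 163  32  32 685] [322. 179.]
[[324.80741466 182.42145249]
 [324.80964429 173.14176044]]
```

View pics/w2.png

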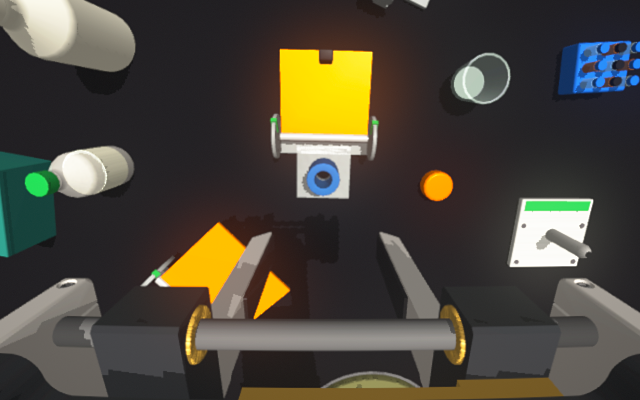

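The shield is seen from above: bore at (323,179), panel (326,90), tab at (326,57). Now a fine measurement of its pose.

Run:
```python
from h import *
import pickle
d0=pickle.load(open("w_st.pkl","rb")); d=pickle.load(open("w_sh.pkl","rb")); im=d["frame"]
B=hsvmask(im,(98,100,40),(125,255,255)); 
m=np.zeros_like(B);m[168:195,300:345]=B[168:195,300:345]
m[:,:]=B; m[:155]=0;m[200:]=0;m[:,:300]=0;m[:,345:]=0
m=cv2.morphologyEx(m,cv2.MORPH_CLOSE,np.ones((3,3)))
cn,h=cv2.findContours(m,cv2.RETR_CCOMP,cv2.CHAIN_APPROX_NONE)
for c,hh in zip(cn,h[0]):
    if len(c)>15:
        P=ray(d,c.reshape(-1,2),.062)[:,:2]; e=cv2.fitEllipse((P*1000).astype(np.float32)); print("hole" if hh[3]>=0 else "outer",len(c),np.round(e[0],2),np.round(e[1],1))
O=hsvmask(im,(8,120,120),(32,255,255)); print("panel",rect(d,O,(262,40,390,150),.0365))
g=hsvmask(im,(0,0,110),(180,60,255)); g[200:]=0; print("foot",rect(d,g,(285,153,365,202),.01))
# station: post tip & plate stripe in d0
im=d0["frame"];G=hsvmask(im,(45,120,80),(80,255,255));print("stripe",rect(d0,G,(280,125,376,220),.01))
P=cloud(d0); Q=P[165:205,310:350].reshape(-1,3); Q=Q[Q[:,2]>.07]; print("post",len(Q),Q.mean(0) if len(Q) else 0)
P=cloud(d); Q=P[155:205,300:345].reshape(-1,3); Q=Q[(Q[:,2]>.055)]; print("ring",len(Q),Q.mean(0), Q[:,2].max(), (Q.max(0)+Q.min(0))/2)
a=im[150:210,300:355]; b=d["frame"][150:210,295:350]
cv2.imwrite("pics/c2.png",cv2.resize(np.hstack([a,b]),None,fx=7,fy=7,interpolation=cv2.INTER_NEAREST))
```

```text
outer 95 [469.39 177.48] [38.8 43.4]
hole 38 [472.12 177.42] [12.7 20.2]
panel (array([570.3, 194.1]), array([ 98.6, 112.4]), 9.4, array([0.5709, 0.1943]), 7502)
foot (array([462.7, 171.9]), array([ 64.6, 105.2]), 10.74, array([0.466 , 0.1756]), 1486)
stripe (array([ 483.7, -172.8]), array([13.6, 97.7]), 10.92, array([ 0.4835, -0.1722]), 735)
post 143 [ 0.44047032 -0.18137383  0.07572459]
ring 646 [0.46810455 0.17680988 0.06197117] 0.06429730673866647 [0.46762526 0.1766535  0.05980265]
```

View pics/c2.png

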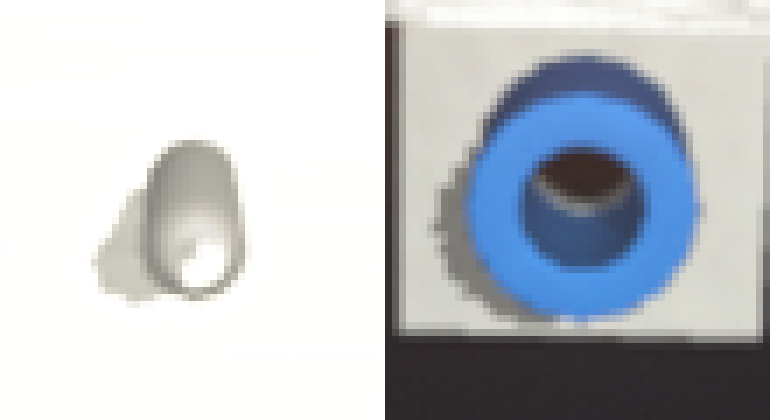

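Run:
```python
from h import *
import pickle
d0=pickle.load(open("w_st.pkl","rb")); d=pickle.load(open("w_sh.pkl","rb"))
print("ring",ray(d,[322.7,179.1],.062)); print("posttip",ray(d0,[327.7,186.9],.08)); print(proj(d0,[[.4399,-.181,.08],[.4399,-.181,.01]]))
# panel side edges -> yaw
im=d["frame"];O=hsvmask(im,(8,120,120),(32,255,255));O[:40]=0;O[150:]=0;O[:,:262]=0;O[:,390:]=0
L=[];R=[]
for v in range(58,118):
    u=np.nonzero(O[v])[0]; L.append((u[0],v));R.append((u[-1],v))
for E in(L,R):
    P=ray(d,E,.0365); f=cv2.fitLine((P[:,:2]*1000).astype(np.float32),cv2.DIST_HUBER,0,.01,.01).ravel(); print(np.degrees(np.arctan2(f[1],f[0])),f[2:])
G=hsvmask(d0["frame"],(45,120,80),(80,255,255))
W=hsvmask(d0["frame"],(0,0,130),(180,60,255))|G;W[:130]=0;W[216:]=0;W[:,:280]=0;W[:,376:]=0
L=[];R=[]
for v in range(142,208):
    u=np.nonzero(W[v])[0]; L.append((u[0],v));R.append((u[-1],v))
for E in(L,R):
    P=ray(d0,E,.01); f=cv2.fitLine((P[:,:2]*1000).astype(np.float32),cv2.DIST_HUBER,0,.01,.01).ravel(); print(np.degrees(np.arctan2(f[1],f[0])),f[2:])
# panel tilt from depth
P=cloud(d);Q=P[O>0];print(np.linalg.lstsq(np.c_[Q[:,0]-.57,Q[:,1]-.19,np.ones(len(Q))],Q[:,2],rcond=None)[0])
```

```text
ring [[0.46815111 0.17735288 0.062     ]]
posttip [[ 0.43901425 -0.18126869  0.08      ]]
[[327.62162252 186.14589979]
 [327.19540943 174.94600988]]
10.017112 [565.4902  249.63231]
9.1203985 [586.2121  140.47977]
10.35121 [ 429.68542 -127.20456]
10.793303 [ 445.0155  -235.80011]
 ** On entry to DLASCL parameter number  4 had an illegal value
 ** On entry to DLASCL parameter number  4 had an illegal valueTraceback (most recent call last):
  File "<stdin>", line 20, in <module>
    x, resids, rank, s = _umath_linalg.lstsq(a, b, rcond,
                         ~~~~~~~~~~~~~~~~~~~^^^^^^^^^^^^^
                                             signature=signature)
                                             ^^^^^^^^^^^^^^^^^^^^
    raise LinAlgError("SVD did not converge in Linear Least Squares")
numpy.linalg.LinAlgError: SVD did not converge in Linear Least Squares
```

>>> servo_tool --targets "0.033 0.043 -0.25 0 0 0 0.4;0 0 -0.25 0 0 0 0.4;0 0 -0.25 0 0 0 0.4;0 0 -0.25 0 0 0 0.4;0 0 -0.25 0 0 0 0.4;0 0 -0.25 0 0 0 0.4;0 0 -0.2 0 0 0 0.4;0 0 -0.167 0 0 0 0.4;0 0 0 0 0 0 0.4;0 0 0 0 0 0 0.4"

```text
time: 4.5
tcp_pos: [0.4685, 0.1774, 0.027]
eef_rot: [0.0, 0.996, 0.093, 0.0]
wrist_force: [0.3, -0.1, 0.4]
opening: 0.701
grasp_force: 0.0
```

>>> servo_tool --targets "0 0 0 0 0 0 0;0 0 0 0 0 0 -0.2;0 0 0 0 0 0 -0.4;0 0 0 0 0 0 -0.4;0 0 0 0 0 0 -0.4;0 0 0 0 0 0 -0.4" --squeeze 40

```text
time: 5.1
tcp_pos: [0.4684, 0.1783, 0.027]
eef_rot: [0.0, 0.996, 0.093, 0.0]
wrist_force: [-1.9, -2.1, 6.2]
opening: 0.449
grasp_force: 40.0
```

>>> servo_tool --targets "0 0 0.08 0 0 0 -0.4;0 0 0.16 0 0 0 -0.4;0 0 0.2 0 0 0 -0.4;0 0 0.2 0 0 0 -0.4;0 0 0.2 0 0 0 -0.4;0 0 0.12 0 0 0 -0.4;0 0 0.04 0 0 0 -0.4;0 0 0 0 0 0 -0.4;0 0 0 0 0 0 -0.4" --squeeze 55

```text
time: 6.0
tcp_pos: [0.4676, 0.1783, 0.1454]
eef_rot: [0.0, 0.996, 0.093, -0.001]
wrist_force: [0.0, -0.0, -5.1]
opening: 0.445
grasp_force: 55.0
```

Run:
```python
from h import *
import pickle
d=imaging.grab_frame("wrist"); pickle.dump(d,open("w_g.pkl","wb")); cv2.imwrite("pics/w3.png",d["frame"])
s=get_state();print(s["time"],s["tcp_pos"],s["eef_rot"],s["wrist_force"],s["torque"],s["opening"])
im=d["frame"];P=cloud(d)
O=hsvmask(im,(8,120,120),(32,255,255));O=O>0
Q=P[O];Q=Q[np.isfinite(Q[:,0])&(Q[:,2]>.1)&(abs(Q[:,0]-.57)<.1)&(abs(Q[:,1]-.19)<.08)]
f=np.linalg.lstsq(np.c_[Q[:,0]-.57,Q[:,1]-.19,np.ones(len(Q))],Q[:,2],rcond=None)[0];print(len(Q),f)
```

```text
6.05 [0.46754504 0.17828589 0.14529224] [ 1.62336011e-04  9.95633292e-01  9.33461531e-02 -9.03830074e-04] [ 0.51685862 -0.17190781 -4.03774086] [-0.07021169  0.12103837 -0.00818686] 0.44633326134767554
35395 [-0.21951974 -0.02126968  0.15717977]
```

View pics/w3.png

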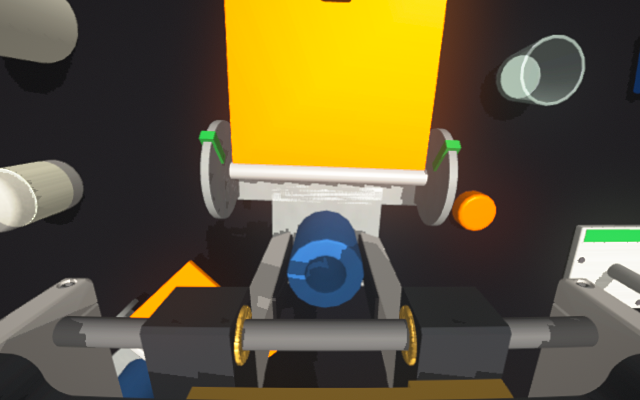

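```bash
cat >> h.py <<'E'
def plane(Q,c):
    Q=Q[np.isfinite(Q).all(1)]; k=np.ones(len(Q),bool)
    for _ in range(6):
        A=np.c_[Q[:,0]-c[0],Q[:,1]-c[1],np.ones(len(Q))]; f=np.linalg.lstsq(A[k],Q[k,2],rcond=None)[0]; r=abs(A@f-Q[:,2]); k=r<max(.002,2*np.median(r[k]))
    return k.sum(),len(Q),f.round(4),Q[k].mean(0).round(4),Q[k].min(0).round(3),Q[k].max(0).round(3)
E
python3 - <<'E'
from h import *
import pickle
for n,zl in(("w_sh",.02),("w_g",.1)):
    d=pickle.load(open(n+".pkl","rb"));P=cloud(d);O=hsvmask(d["frame"],(8,120,120),(32,255,255))>0
    Q=P[O];Q=Q[np.isfinite(Q[:,0])&(Q[:,2]>zl)&(abs(Q[:,0]-.57)<.1)&(abs(Q[:,1]-.19)<.08)]
    print(n,plane(Q,(.57,.194)))
Q=P[O]; 
for v in(5,40,80,120,160): print(v,P[v,330])
B=hsvmask(d["frame"],(98,100,40),(125,255,255))>0;B[:260]=0
Q=P[B];Q=Q[np.isfinite(Q[:,0])&(abs(Q[:,0]-.468)<.03)&(abs(Q[:,1]-.178)<.03)&(Q[:,2]>.15)];print("ring",plane(Q,(.468,.178)))
for nm in("top","scene"):
    d=imaging.grab_frame(nm);P=cloud(d);O=hsvmask(d["frame"],(8,120,100),(32,255,255))>0
    Q=P[O];Q=Q[np.isfinite(Q[:,0])&(Q[:,2]>.07)&(abs(Q[:,0]-.57)<.1)&(abs(Q[:,1]-.19)<.08)]
    if len(Q)>20:print(nm,plane(Q,(.57,.194)))
E
```

```text
w_sh (np.int64(9054), 9058, array([-2.5019, -0.4133,  0.063 ]), array([0.5534, 0.1917, 0.1055]), array([0.475, 0.132, 0.035]), array([0.625, 0.255, 0.378]))
w_g (np.int64(34388), 35395, array([0.0289, 0.0048, 0.1565]), array([0.5643, 0.1938, 0.1563]), array([0.512, 0.134, 0.153]), array([0.613, 0.254, 0.159]))
5 [0.59994878 0.20201281 0.15619016]
40 [0.58412865 0.19896701 0.15694017]
80 [0.56553723 0.19534817 0.15562968]
120 [0.54552191 0.19147447 0.15577386]
160 [0.52414399 0.18732572 0.15545362]
ring (np.int64(1938), 2877, array([-0.0022, -0.0007,  0.1804]), array([0.4612, 0.1784, 0.1805]), array([0.446, 0.158, 0.178]), array([0.479, 0.2  , 0.182]))
top (np.int64(368), 710, array([0.0301, 0.0035, 0.1559]), array([0.5762, 0.1891, 0.1561]), array([0.525, 0.136, 0.152]), array([0.621, 0.253, 0.159]))
scene (np.int64(750), 971, array([0.0233, 0.0022, 0.1556]), array([0.5694, 0.1888, 0.1556]), array([0.514, 0.131, 0.153]), array([0.624, 0.254, 0.159]))
```

```bash
cat > ring.py <<'E'
from h import *
def ring(d,c,z):
    P=cloud(d);B=hsvmask(d["frame"],(95,80,20),(130,255,255))>0
    m=(B&(abs(P[...,2]-z)<.0035)&(np.hypot(P[...,0]-c[0],P[...,1]-c[1])<.03)).astype(np.uint8)
    m=cv2.morphologyEx(m,cv2.MORPH_CLOSE,np.ones((3,3)))
    cn,h=cv2.findContours(m,cv2.RETR_CCOMP,cv2.CHAIN_APPROX_NONE)
    for k,hh in zip(cn,h[0]):
        if len(k)>25:
            e=cv2.fitEllipse((ray(d,k.reshape(-1,2),z)[:,:2]*1000).astype(np.float32)); print("hole" if hh[3]>=0 else "outer",len(k),np.round(e[0],1),np.round(e[1],1),k.reshape(-1,2).min(0),k.reshape(-1,2).max(0))
    return m
def edges(d,z,box,vs):
    O=hsvmask(d["frame"],(8,120,120),(32,255,255));u0,v0,u1,v1=box
    for j in(0,-1):
        E=[]
        for v in vs:
            u=np.nonzero(O[v,u0:u1])[0]+u0; E.append((u[j],v))
        P=ray(d,E,z);f=cv2.fitLine((P[:,:2]*1000).astype(np.float32),cv2.DIST_HUBER,0,.01,.01).ravel();print("edge",round(float(np.degrees(np.arctan(f[1]/f[0]))),2),f[2:])
E
python3 - <<'E'
from ring import *
import pickle
d=pickle.load(open("w_g.pkl","rb"))
m=ring(d,(.468,.178),.1803)
edges(d,.1565,(200,0,460,180),range(5,150))
cv2.imwrite("pics/c3.png",cv2.resize(np.hstack([d["frame"][200:320,270:385],cv2.merge([m[200:320,270:385]*255]*3)]),None,fx=3.4,fy=3.4,interpolation=cv2.INTER_NEAREST))
E
```

```text
outer 212 [467.7 179.4] [40.6 41.5] [286 237] [364 307]
hole 109 [468.3 179.4] [20.9 21.8] [305 254] [346 289]
edge 9.19 [556.56647 248.2285 ]
edge 8.04 [576.9782 140.6012]
```

View pics/c3.png

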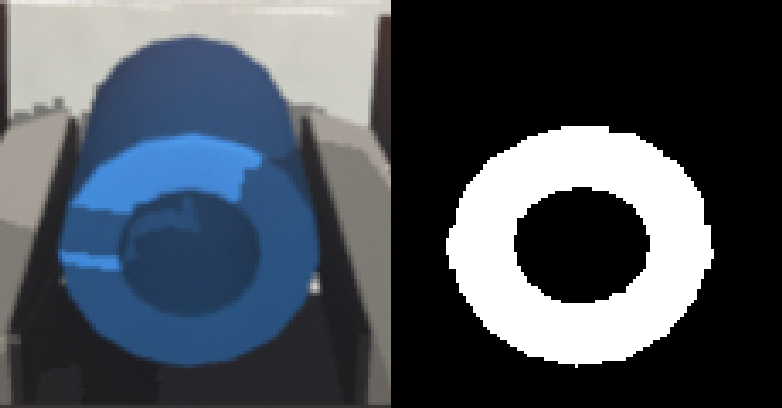

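>>> servo_tool --targets "-0.008 -0.1 0 0 0 0 -0.4;-0.016 -0.2 0 0 0 0.05 -0.4;-0.022 -0.28 0 0 0 0.05 -0.4;-0.024 -0.31 0 0 0 0.05 -0.4;-0.024 -0.31 0 0 0 0.05 -0.4;-0.024 -0.31 0 0 0 0.05 -0.4;-0.024 -0.31 0 0 0 0.05 -0.4;-0.024 -0.31 0 0 0 0.05 -0.4;-0.024 -0.31 0 0 0 0.05 -0.4;-0.022 -0.28 0 0 0 0 -0.4;-0.016 -0.185 0 0 0 0 -0.4;-0.008 -0.1 0 0 0 0 -0.4"

```text
time: 7.35
tcp_pos: [0.4389, -0.1841, 0.146]
eef_rot: [-0.0, 0.994, 0.11, -0.0]
wrist_force: [-0.0, -0.3, -4.0]
opening: 0.444
grasp_force: 55.0
```

>>> servo_tool --targets "0 -0.1 0 0 0 0 -0.4;0 -0.1 0 0 0 0 -0.4;0 -0.1 0 0 0 0 -0.4;0 0 0 0 0 0 -0.4;0 0 0 0 0 0 -0.4"

```text
time: 7.85
tcp_pos: [0.4398, -0.218, 0.1461]
eef_rot: [-0.0, 0.994, 0.111, -0.0]
wrist_force: [-1.4, -0.1, -3.7]
opening: 0.446
grasp_force: 55.0
```

Run:
```python
from ring import *
import pickle
d=imaging.grab_frame("wrist"); pickle.dump(d,open("w_h.pkl","wb"))
s=get_state();print(s["time"],s["tcp_pos"],s["eef_rot"],s["torque"])
m=ring(d,s["tcp_pos"],.1803)
edges(d,.1565,(200,0,460,180),range(5,150))
P=cloud(d);O=hsvmask(d["frame"],(8,120,120),(32,255,255))>0
Q=P[O];Q=Q[np.isfinite(Q[:,0])&(Q[:,2]>.1)&(Q[:,2]<.2)];print(plane(Q,s["tcp_pos"]))
```

```text
7.9 [ 0.43978358 -0.2177897   0.1461932 ] [-1.43306018e-04  9.93841293e-01  1.10812716e-01 -7.65631014e-05] [-0.03810911  0.06478321  0.01783347]
outer 214 [ 439.6 -216.9] [40.7 42.1] [286 236] [364 307]
hole 109 [ 440.4 -217. ] [20.2 21.9] [305 254] [346 288]
edge 11.21 [ 530.6599  -143.85793]
edge 10.07 [ 550.60516 -252.17018]
(np.int64(34354), 34569, array([0.03  , 0.0068, 0.1542]), array([ 0.5359, -0.1992,  0.1572]), array([ 0.482, -0.26 ,  0.154]), array([ 0.587, -0.139,  0.16 ]))
```

I overshot 36 mm in y because of the extra rows, which is harmless at this height. I'll correct it.

>>> servo_tool --targets "0 0.1 0 0 0 0 -0.4;0 0.1 0 0 0 0 -0.4;-0.003 0.098 0 0 0 0 -0.4;0 0 0 0 0 0 -0.4;0 0 0 0 0 0 -0.4"

```text
time: 8.4
tcp_pos: [0.4395, -0.182, 0.1465]
eef_rot: [0.0, 0.994, 0.111, 0.0]
wrist_force: [-1.2, -0.6, -4.4]
opening: 0.444
grasp_force: 55.0
```

Run:
```python
from ring import *
d=imaging.grab_frame("wrist")
s=get_state();print(s["time"],s["tcp_pos"],s["wrist_force"])
cv2.imwrite("pics/h2.png",d["frame"])
m=ring(d,s["tcp_pos"],.1803)
edges(d,.1565,(200,0,460,180),range(5,150))
# independent check: top cam ring centre vs. earlier top plate centre (437.3,-181.2)
t=imaging.grab_frame("top");B=hsvmask(t["frame"],(95,100,50),(125,255,255))
u,v=proj(t,[.4397,-.1812,.1803])[0].round().astype(int);print(u,v)
print(rect(t,B,(u-14,v-14,u+14,v+14),.1803))
```

```text
8.45 [ 0.43951444 -0.182346    0.14642991] [-0.30677262 -1.43522834 -4.26701377]
outer 216 [ 439.2 -180.9] [40.9 42.2] [286 236] [364 307]
hole 107 [ 440.1 -181. ] [20.  21.8] [305 254] [346 288]
edge 11.23 [ 525.99854 -108.53303]
edge 10.09 [ 550.5085  -216.18625]
378 208Traceback (most recent call last):
  File "<stdin>", line 10, in <module>
  File "h.py", line 24, in rect
    v,u=np.nonzero(mm); P=ray(d,np.c_[u,v],z)[:,:2]
                          ~~~^^^^^^^^^^^^^^^^
  File "h.py", line 16, in ray
    p=cv2.undistortPoints(uv,np.array(d["intrinsics"]),np.array(d["distortion"])).reshape(-1,2)
      ~~~~~~~~~~~~~~~~~~~^^^^^^^^^^^^^^^^^^^^^^^^^^^^^^^^^^^^^^^^^^^^^^^^^^^^^^^^
cv2.error: OpenCV(4.12.0) /io/opencv/modules/calib3d/src/undistort.dispatch.cpp:347: error: (-215:Assertion failed) CV_IS_MAT(_src) && CV_IS_MAT(_dst) && (_src->rows == 1 || _src->cols == 1) && (_dst->rows == 1 || _dst->cols == 1) && _src->cols + _src->rows - 1 == _dst->rows + _dst->cols - 1 && (CV_MAT_TYPE(_src->type) == CV_32FC2 || CV_MAT_TYPE(_src->type) == CV_64FC2) && (CV_MAT_TYPE(_dst->type) == CV_32FC2 || CV_MAT_TYPE(_dst->type) == CV_64FC2) in function 'cvUndistortPointsInternal'
```

>>> servo_tool --targets "0 0 -0.12 0 0 0 -0.4;0 0 -0.14 0 0 0 -0.4;0 0 -0.06 0 0 0 -0.4;0 0 -0.03 0 0 0 -0.4;0 0 -0.03 0 0 0 -0.4;0 0 -0.03 0 0 0 -0.4;0 0 -0.03 0 0 0 -0.4;0 0 0 0 0 0 -0.4"

```text
time: 9.3
tcp_pos: [0.4393, -0.1824, 0.0932]
eef_rot: [-0.0, 0.994, 0.111, -0.0]
wrist_force: [-0.8, 0.1, -4.4]
opening: 0.444
grasp_force: 55.0
```

The foot is 14 mm below the post top with no contact force, so the post is in the bore.

>>> servo_tool --targets "0 0 -0.06 0 0 0 -0.4;0 0 -0.06 0 0 0 -0.4;0 0 -0.06 0 0 0 -0.4;0 0 -0.06 0 0 0 -0.4;0 0 -0.06 0 0 0 -0.4;0 0 -0.05 0 0 0 -0.4;0 0 -0.03 0 0 0 -0.4;0 0 -0.02 0 0 0 -0.4;0 0 0 0 0 0 -0.4"

```text
time: 10.2
tcp_pos: [0.4394, -0.1824, 0.0453]
eef_rot: [-0.0, 0.994, 0.111, -0.0]
wrist_force: [-0.7, 0.8, -3.3]
opening: 0.443
grasp_force: 55.0
```

>>> servo_tool --targets "0 0 -0.02 0 0 0 -0.4;0 0 -0.02 0 0 0 -0.4;0 0 -0.01 0 0 0 -0.4;0 0 -0.01 0 0 0 -0.4;0 0 -0.008 0 0 0 -0.4;0 0 0 0 0 0 -0.4"

```text
time: 10.8
tcp_pos: [0.4394, -0.1824, 0.0373]
eef_rot: [-0.0, 0.994, 0.111, -0.0]
wrist_force: [0.9, 0.4, -4.8]
opening: 0.447
grasp_force: 55.0
```

```bash
cat > look.py <<'E'
from ring import *
d=imaging.grab_frame("wrist")
s=get_state();print(s["time"],s["tcp_pos"],s["eef_rot"],s["wrist_force"],s["torque"])
P=cloud(d);O=hsvmask(d["frame"],(8,120,120),(32,255,255))>0
Q=P[O];Q=Q[np.isfinite(Q[:,0])&(Q[:,2]>.03)&(Q[:,2]<.2)&(abs(Q[:,0]-.54)<.07)&(abs(Q[:,1]+.16)<.08)];print(plane(Q,s["tcp_pos"]))
B=hsvmask(d["frame"],(95,80,20),(130,255,255))>0
Q=P[B];Q=Q[np.isfinite(Q[:,0])&(np.hypot(Q[:,0]-.44,Q[:,1]+.181)<.025)&(Q[:,2]>.06)&(Q[:,2]<.085)];print("top",np.percentile(Q[:,2],[50,80]),plane(Q,(.44,-.181)))
E
python3 look.py
```

```text
10.85 [ 0.43941711 -0.18244905  0.03734182] [ 1.75656405e-05  9.93851643e-01  1.10719966e-01 -3.15062386e-06] [ 0.0448719  -1.25727661 -4.97866663] [ 0.02443483  0.06160696 -0.02111319]
(np.int64(34368), 34739, array([0.0305, 0.0063, 0.0453]), array([ 0.5355, -0.1636,  0.0484]), array([ 0.482, -0.225,  0.045]), array([ 0.586, -0.103,  0.051]))
top [0.07211103 0.07274535] (np.int64(2974), 3710, array([-0.0082,  0.0006,  0.0723]), array([ 0.4399, -0.1812,  0.0723]), array([ 0.418, -0.202,  0.07 ]), array([ 0.459, -0.161,  0.074]))
```

Almost touching. I'll creep down until contact.

>>> servo_tool --targets "0 0 -0.004 0 0 0 -0.4;0 0 -0.004 0 0 0 -0.4;0 0 0 0 0 0 -0.4"

```text
time: 11.15
tcp_pos: [0.4394, -0.1825, 0.037]
eef_rot: [0.0, 0.994, 0.111, 0.0]
wrist_force: [-4.6, 1.5, 6.8]
opening: 0.444
grasp_force: 55.0
```

Run:
```python
from ring import *
d=imaging.grab_frame("wrist");edges(d,.048,(200,0,460,180),range(5,150))
im=d["frame"];G=hsvmask(im,(40,80,50),(85,255,255));n,l,st,c=cv2.connectedComponentsWithStats(G)
print([(s.tolist()) for s in st[1:] if s[4]>20])
```

```text
edge 11.29 [ 525.88464 -109.31461]
edge 9.95 [ 550.1954  -216.62865]
[[198, 130, 27, 34, 381], [434, 140, 28, 31, 253]]
```

>>> servo_tool --targets "0 0 0 0 0 0 -0.05;0 0 0 0 0 0 0.1;0 0 0 0 0 0 0.3;0 0 0 0 0 0 0.3;0 0 0.1 0 0 0 0.3;0 0 0.2 0 0 0 0.3;0 0 0.3 0 0 0 0.3;0 0 0.3 0 0 0 0.3;0 0 0.3 0 0 0 0.3;0 0 0.3 0 0 0 0.3;0 0 0.2 0 0 0 0.3;0 0 0 0 0 0 0.3"

```text
time: 12.4
tcp_pos: [0.4403, -0.1829, 0.2445]
eef_rot: [0.002, 0.994, 0.111, 0.003]
wrist_force: [-0.1, -0.5, -0.0]
opening: 0.645
grasp_force: 0.0
```

Run:
```python
from ring import *
import pickle
d=imaging.grab_frame("wrist");s=get_state();print(s["time"],s["tcp_pos"],s["wrist_force"])
pickle.dump(d,open("w_p.pkl","wb"));cv2.imwrite("pics/w4.png",d["frame"])
ring(d,(.44,-.181),.072)
P=cloud(d);O=hsvmask(d["frame"],(8,120,120),(32,255,255))>0
m=O&np.isfinite(P[...,0])&(P[...,2]>.03)&(P[...,2]<.09)&(abs(P[...,0]-.54)<.07)&(abs(P[...,1]+.16)<.09)
print(plane(P[m],(.44,-.181)));v,u=np.nonzero(m);print(u.min(),u.max(),v.min(),v.max())
edges(d,.048,(u.min()-3,0,u.max()+3,0),range(v.min()+12,v.max()-20))
```

```text
12.45 [ 0.43968401 -0.18256521  0.24210799] [-0.73645898 -0.38891799 -1.06422851]
outer 94 [ 438.9 -181.6] [39.1 40. ] [308 171] [341 203]
hole 53 [ 438.9 -182. ] [22.6 23.4] [315 178] [334 197]
(np.int64(7583), 7723, array([0.0338, 0.0059, 0.0452]), array([ 0.5405, -0.1622,  0.0487]), array([ 0.483, -0.224,  0.045]), array([ 0.597, -0.101,  0.052]))
281 376 53 141
edge 12.11 [ 534.11206 -107.34228]
edge 10.97 [ 558.6174  -215.64972]
```

View pics/w4.png

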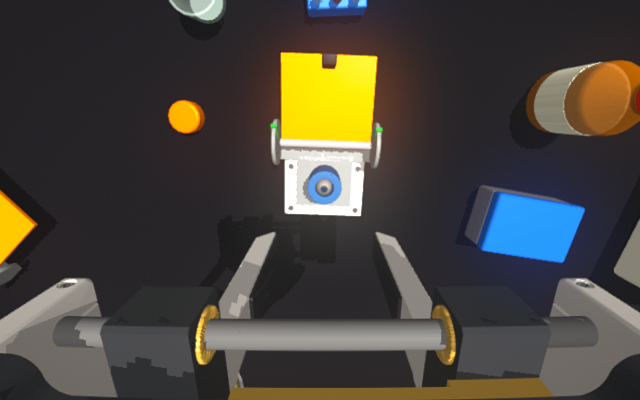

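Released, and the post shows through the bore at (324,187). The yaw seems about 1° off, so I'll check it against the plate's edges in the same image.

```bash
cat > yaw.py <<'E'
from ring import *
d=imaging.grab_frame("wrist");im=d["frame"];s=get_state();print(s["tcp_pos"],s["eef_rot"])
def ang(E,z,sw=False):
    P=ray(d,np.array(E,float),z);f=cv2.fitLine((P[:,:2]*1000).astype(np.float32),cv2.DIST_HUBER,0,.01,.01).ravel();a=np.degrees(np.arctan2(f[1],f[0]));return round(float((a+45)%90-45),2)
g=cv2.GaussianBlur(cv2.cvtColor(im,cv2.COLOR_BGR2GRAY),(3,3),0).astype(float)
O=(hsvmask(im,(8,120,120),(32,255,255))>0)
def sub(line):  # subpixel strongest step
    k=abs(np.diff(line));i=int(k.argmax());a,b,c=(k[i-1],k[i],k[i+1]) if 0<i<len(k)-1 else (0,1,0)
    return i+.5+.5*(a-c)/(a-2*b+c)
print("plate bottom",ang([(u,205+sub(g[205:228,u])) for u in range(295,355)],.01))
print("plate left",ang([(276+sub(g[v,276:300]),v) for v in range(175,208)],.01),"right",ang([(350+sub(g[v,350:372]),v) for v in range(178,208)],.01))
print("panel top",ang([(u,46+sub(g[46:66,u])) for u in list(range(287,318))+list(range(342,370))],.0525))
print("panel left",ang([(272+sub(g[v,272:292]),v) for v in range(62,115)],.049),"right",ang([(366+sub(g[v,366:386]),v) for v in range(64,115)],.049))
v,u=np.nonzero(hsvmask(im,(40,80,50),(85,255,255))[110:150,260:400]);u=u+260;v=v+110
l=u<330;print("marks",len(u));a=ray(d,[(u[l].mean(),v[l].mean()),(u[~l].mean(),v[~l].mean())],.07) if l.any() and (~l).any() else None
if a is not None:
    w=a[0]-a[1];print("cheek yaw",np.degrees(np.arctan2(w[1],w[0]))-90)
E
python3 yaw.py
```

```text
[ 0.43923142 -0.18236017  0.24061921] [1.80245459e-04 9.93857700e-01 1.10665101e-01 2.74719695e-04]
plate bottom 10.57
plate left 10.6 right 10.72
panel top 10.65
panel left 10.46 right 10.43
marks 109
cheek yaw 11.035160672943888
```

Aligned: the panel reads 10.5° and the plate 10.6° (the earlier shot was taken while the arm was still moving). Next is the tab position and the fold path.

```bash
cat > tab.py <<'E'
from ring import *
d=imaging.grab_frame("wrist");s=get_state();P=cloud(d)
ring(d,(.44,-.181),.072)
psi=np.radians(10.6);u=np.array([np.cos(psi),np.sin(psi)])
dark=(d["frame"].max(2)<90)&np.isfinite(P[...,0])&(P[...,2]>.055)&(P[...,2]<.1)&(abs(P[...,0]-.58)<.04)&(abs(P[...,1]+.155)<.03)
Q=P[dark];print(len(Q),Q.min(0),Q.max(0));T=Q[Q[:,2]>np.percentile(Q[:,2],50)];c=np.median(T,0)
v,uu=np.nonzero(dark);print("px",uu.min(),uu.max(),v.min(),v.max(),c,len(T))
O=np.array([.4393,-.1816]);r=c[:2]-O;print("tab in shield",r@u,r@[-u[1],u[0]])
print("tcp",s["tcp_pos"],"need tab xy",O+.1411*u)
E
python3 tab.py
```

```text
outer 96 [ 438.9 -181.6] [39.  40.3] [308 170] [342 203]
hole 54 [ 438.9 -181.9] [22.5 23.2] [316 177] [335 196]
9 [ 0.56935486 -0.1621786   0.07511305] [ 0.58158507 -0.14924597  0.08530383]
px 324 335 50 64 [ 0.58131075 -0.15049971  0.08498351] 4
tab in shield 0.1453083223625085 0.004446501184024124
tcp [ 0.43902307 -0.18223824  0.23981309] need tab xy [ 0.57799218 -0.15564446]
```

>>> servo_tool --targets "0.232 0.044 -0.15 0 0 -0.084 0.1;0.232 0.044 -0.15 0 0 -0.084 0;0.232 0.044 -0.15 0 0 -0.084 -0.1;0.232 0.044 -0.15 0 0 -0.084 -0.2;0.232 0.044 -0.15 0 0 -0.084 -0.2;0 0 0 0 0 0 -0.2;0 0 0 0 0 0 -0.2;0 0 0 0 0 0 -0.2"

```text
time: 13.35
tcp_pos: [0.578, -0.1563, 0.1507]
eef_rot: [0.0, 0.996, 0.092, 0.0]
wrist_force: [-0.3, -0.2, 0.3]
opening: 0.397
grasp_force: 0.0
```

Run:
```python
from ring import *
d=imaging.grab_frame("wrist");s=get_state();P=cloud(d);im=d["frame"]
print(s["time"],s["tcp_pos"],s["eef_rot"],s["opening"])
a=proj(d,[[.578,-.1556,.0855]])[0];print(a)
x,y=a.astype(int)
dark=(im.max(2)<100)&(P[...,2]>.08)&(P[...,2]<.092);m=np.zeros_like(dark);m[y-40:y+40,x-40:x+40]=dark[y-40:y+40,x-40:x+40]
v,u=np.nonzero(m);print(len(u));Q=ray(d,np.c_[u,v],.0855)[:,:2]*1000;print(cv2.minAreaRect(Q.astype(np.float32)),Q.mean(0))
c=im[max(0,y-100):y+100,x-130:x+130];cv2.imwrite("pics/c5.png",cv2.resize(c,None,fx=3,fy=3))
```

```text
13.4 [ 0.57808546 -0.15636454  0.15111216] [1.78156040e-04 9.95736863e-01 9.22385877e-02 3.32165538e-04] 0.3981357527744075
[325.55974684 214.13711442]
0Traceback (most recent call last):
  File "<stdin>", line 7, in <module>
  File "h.py", line 16, in ray
    p=cv2.undistortPoints(uv,np.array(d["intrinsics"]),np.array(d["distortion"])).reshape(-1,2)
      ~~~~~~~~~~~~~~~~~~~^^^^^^^^^^^^^^^^^^^^^^^^^^^^^^^^^^^^^^^^^^^^^^^^^^^^^^^^
cv2.error: OpenCV(4.12.0) /io/opencv/modules/calib3d/src/undistort.dispatch.cpp:347: error: (-215:Assertion failed) CV_IS_MAT(_src) && CV_IS_MAT(_dst) && (_src->rows == 1 || _src->cols == 1) && (_dst->rows == 1 || _dst->cols == 1) && _src->cols + _src->rows - 1 == _dst->rows + _dst->cols - 1 && (CV_MAT_TYPE(_src->type) == CV_32FC2 || CV_MAT_TYPE(_src->type) == CV_64FC2) && (CV_MAT_TYPE(_dst->type) == CV_32FC2 || CV_MAT_TYPE(_dst->type) == CV_64FC2) in function 'cvUndistortPointsInternal'
```

Run:
```python
from ring import *
d=imaging.grab_frame("wrist");P=cloud(d);im=d["frame"]
sub=P[180:260,290:365,2];print("z",np.nanpercentile(sub,[1,25,50,75,99]))
hsv=cv2.cvtColor(im,cv2.COLOR_BGR2HSV)
for v in range(185,260,6): print(v,"".join("o" if (8<=h<=32 and S>120) else ("#" if V<110 else "-") for h,S,V in hsv[v,285:370:2]), "".join("?" if not np.isfinite(z) else "%d"%min(9,int(z*100)) for z in P[v,285:370:2,2]))
```

```text
z [-0.0007536   0.04803452  0.0493069   0.05039729  0.17743421]
185 ########################################### 0000000000000000000000000000000000000000000
191 -------------------oooooooooooooooooooooooo 0000000000000000000000000000000000000000000
197 ooooooooooooooooooooooooooooooooooooooooooo 5545555554455555545555544554545444455455555
203 ooooooooooooooooo-------ooooooooooooooooooo 4545455455555455666666666444455545445555454
209 ooooooooooooooooo--------oooooooooooooooooo 4544555555444444888888888555554445445445545
215 oooooooooooooooo---------oooooooooooooooooo 4444454545444554888888888545444454554445554
221 ooooooooooooooooooooooooooooooooooooooooooo 4444454544444444888888888544544455445444444
227 ooooooooooooooooooooooooooooooooooooooooooo 4444454444444545554444444444444444444444544
233 oo---oooooooooooooooooooooooooooooooo--oooo 444994444444444455444444444444444?444994444
239 -----ooooooooooooooooooooooooooooooo------- 9999994444445444444444444544444444499999999
245 -----ooooooooooooooooooooooooooooooo------- 9999994444444444444444444444444444499999999
251 -----ooooooooooooooooooooooooooooooo------- 9999995444444444444444444444444444499999999
257 -----ooooooooooooooooooooooooooooooo------- 9999994444444444444444444444444444499999999
```

The tab top spans columns 317–334 and rows 206–223, centred where predicted and between the fingers. I'll lower and grip.

>>> servo_tool --targets "0 0.006 -0.2 0 0 0 -0.2;0 0 -0.2 0 0 0 -0.2;0 0 -0.2 0 0 0 -0.2;0 0 -0.12 0 0 0 -0.2;0 0 -0.07 0 0 0 -0.2;0 0 0 0 0 0 -0.2;0 0 0 0 0 0 -0.5;0 0 0 0 0 0 -0.9;0 0 0 0 0 0 -0.9;0 0 0 0 0 0 -0.9;0 0 0 0 0 0 -0.9" --squeeze 20

```text
time: 14.55
tcp_pos: [0.579, -0.1554, 0.0561]
eef_rot: [0.0, 0.996, 0.093, 0.001]
wrist_force: [2.0, 0.4, 3.1]
opening: 0.166
grasp_force: 20.0
```

```bash
cat > arc.py <<'E'
import numpy as np,sys
from station import get_state
s=get_state();t=s["tcp_pos"];print(s["time"],t,s["opening"],s["wrist_force"],s["grasp_force"])
psi=np.radians(10.6);u=np.array([np.cos(psi),np.sin(psi)]);O=np.array([.4393,-.1816]);H=O+.05*u
x=(t[:2]-H)@u;z=t[2]-.044;print("x,z",x,z)
a0=float(sys.argv[1]);a1=float(sys.argv[2]);n=int(sys.argv[3])
p=np.array([x,z]);D=np.radians(a1-a0)/n
print("turn",np.degrees(D)/5*np.sin(psi),-np.degrees(D)/5*np.cos(psi))
for i in range(n):
    q=np.array([[np.cos(D),-np.sin(D)],[np.sin(D),np.cos(D)]])@p;e=(q-p)/.12;print(np.round([e[0]*u[0],e[0]*u[1],e[1]],3));p=q
E
python3 arc.py 1.7 45 12
```

```text
14.55 [ 0.57903614 -0.15540526  0.05614328] 0.16627802054377416 [2.00814362 0.39212139 3.08234106] 20.00473380088806
x,z 0.09217015297951854 0.012143280129012501
turn 0.13275155802551306 -0.709351676969595
[-0.008 -0.001  0.048]
[-0.011 -0.002  0.048]
[-0.014 -0.003  0.047]
[-0.017 -0.003  0.046]
[-0.019 -0.004  0.045]
[-0.022 -0.004  0.043]
[-0.025 -0.005  0.042]
[-0.027 -0.005  0.04 ]
[-0.03  -0.006  0.038]
[-0.032 -0.006  0.036]
[-0.034 -0.006  0.034]
[-0.036 -0.007  0.032]
```

>>> servo_tool --targets "-0.008 -0.001 0.048 0.133 -0.709 0 -0.9;-0.011 -0.002 0.048 0.133 -0.709 0 -0.9;-0.014 -0.003 0.047 0.133 -0.709 0 -0.9;-0.017 -0.003 0.046 0.133 -0.709 0 -0.9;-0.019 -0.004 0.045 0.133 -0.709 0 -0.9;-0.022 -0.004 0.043 0.133 -0.709 0 -0.9;0 0 0 0 0 0 -0.9"

```text
time: 15.25
tcp_pos: [0.5676, -0.1578, 0.0898]
eef_rot: [-0.017, 0.978, 0.09, 0.188]
wrist_force: [4.3, -0.3, 0.3]
opening: 0.166
grasp_force: 20.0
```

```bash
cat > ang.py <<'E'
from ring import *
psi=np.radians(10.6);u=np.array([np.cos(psi),np.sin(psi)]);O=np.array([.4393,-.1816])
s=get_state();print(s["time"],s["tcp_pos"],s["wrist_force"].round(1),s["torque"].round(2))
for n in("wrist","top","scene"):
    d=imaging.grab_frame(n);P=cloud(d);M=hsvmask(d["frame"],(8,120,100),(32,255,255))>0
    r=P[...,:2]-O;x=r@u;y=r@np.array([-u[1],u[0]])
    Q=np.stack([x,y,P[...,2]],-1)[M&(x>.05)&(x<.16)&(abs(y)<.056)&(P[...,2]>.035)]
    if len(Q)<40: print(n,len(Q));continue
    k=np.ones(len(Q),bool)
    for _ in range(6):
        c=Q[k].mean(0);nv=np.linalg.svd((Q[k]-c)[::max(1,k.sum()//3000)],full_matrices=False)[2][2];dd=abs((Q-c)@nv);k=dd<max(.0025,2*np.median(dd[k]))
    nv*=np.sign(nv[2]);print(n,k.sum(),len(Q),"angle",round(float(np.degrees(np.arctan2(-nv[0],nv[2]))),2),"y-tilt",round(float(nv[1]),3),c.round(4))
E
python3 ang.py
```

```text
15.25 [ 0.56760563 -0.15779727  0.08975427] [ 4.3 -0.3  0.3] [ 0.18 -0.62  0.14]
wrist 5214 12144 angle -82.95 y-tilt 0.005 [0.1041 0.004  0.1979]
top 36 58 angle -81.0 y-tilt 0.033 [0.133  0.0093 0.1085]
scene 475 824 angle -86.53 y-tilt -0.675 [ 0.1005 -0.0155  0.0964]
```

>>> servo_tool --targets "-0.025 -0.005 0.042 0.133 -0.709 0 -0.9;-0.027 -0.005 0.04 0.133 -0.709 0 -0.9;-0.03 -0.006 0.038 0.133 -0.709 0 -0.9;-0.032 -0.006 0.036 0.133 -0.709 0 -0.9;-0.034 -0.006 0.034 0.133 -0.709 0 -0.9;-0.036 -0.007 0.032 0.133 -0.709 0 -0.9;0 0 0 0 0 0 -0.9;0 0 0 0 0 0 -0.9"

```text
time: 16.2
tcp_pos: [0.5463, -0.1616, 0.1161]
eef_rot: [-0.035, 0.925, 0.086, 0.368]
wrist_force: [2.5, -2.7, 4.1]
opening: 0.17
grasp_force: 20.0
```

```bash
sed -i 's/&(P\[...,2\]>.035)\]/\&(P[...,2]>.035)\&(abs(-(x-.05)*np.sin(A)+(P[...,2]-.044)*np.cos(A))<.015)]/; s/^s=get/import sys;A=np.radians(float(sys.argv[1]))\ns=get/' ang.py; python3 ang.py 44
python3 - <<'E'
from station import get_state
from scipy.spatial.transform import Rotation as R
import numpy as np
q=get_state()["eef_rot"];z=R.from_quat([q[1],q[2],q[3],q[0]]).as_matrix()[:,2];print("tool tilt",np.degrees(np.arccos(-z[2])))
E
```

```text
16.2 [ 0.54632459 -0.16158398  0.11606764] [ 2.5 -2.7  4.1] [-0.19 -0.66 -0.18]
wrist 6393 6500 angle 44.28 y-tilt -0.003 [0.1025 0.001  0.1004]
top 248 396 angle 44.63 y-tilt 0.0 [0.0917 0.007  0.092 ]
scene 336 372 angle 43.86 y-tilt -0.004 [ 0.0955 -0.0138  0.0923]
tool tilt 43.31331253454541
```

>>> servo_tool --targets "-0.006 -0.001 0.005 0.018 -0.098 0 -0.9;0 0 0 0 0 0 -0.9;0 0 0 0 0 0 -0.9;0 0 0 0 0 0 -0.5;0 0 0 0 0 0 -0.3;0 0 0 0 0 0 -0.3;-0.06 -0.011 0.065 0 0 0 -0.3;-0.11 -0.02 0.12 0 0 0 -0.3;-0.17 -0.03 0.18 0 0 0 -0.3;-0.15 -0.03 0.3 0 0 0 -0.3;0 0 0.35 0 0 0 -0.3;0 0 0 0 0 0 -0.3"

```text
time: 17.55
tcp_pos: [0.4864, -0.1739, 0.2436]
eef_rot: [-0.031, 0.923, 0.086, 0.374]
wrist_force: [-0.1, -0.5, -1.2]
opening: 0.349
grasp_force: 0.0
```

```bash
python3 ang.py 45
python3 - <<'E'
from h import *
s=imaging.grab_frame("scene")["frame"];t=imaging.grab_frame("top")["frame"]
a=cv2.resize(s[170:320,200:420],None,fx=2.6,fy=2.6);b=cv2.resize(t[120:240,240:400],None,fx=1.4,fy=1.4)
c=np.zeros((a.shape[0]+b.shape[0],a.shape[1],3),np.uint8);c[:a.shape[0]]=a;c[a.shape[0]:,:b.shape[1]]=b
w=cv2.resize(imaging.grab_frame("wrist")["frame"],None,fx=.26*1,fy=.26);c[a.shape[0]:a.shape[0]+w.shape[0],300:300+w.shape[1]]=w
print(c.shape);cv2.imwrite("pics/f1.png",c)
E
```

```text
17.55 [ 0.48641789 -0.17387951  0.24356078] [-0.1 -0.5 -1.2] [-0.12  0.31 -0.06]
wrist 4261 4296 angle 45.07 y-tilt -0.003 [ 0.0862 -0.0008  0.0853]
top 409 642 angle 44.32 y-tilt -0.008 [0.086  0.0028 0.087 ]
scene 360 398 angle 44.6 y-tilt -0.005 [ 0.0929 -0.0077  0.0909]
(558, 572, 3)
```

View pics/f1.png

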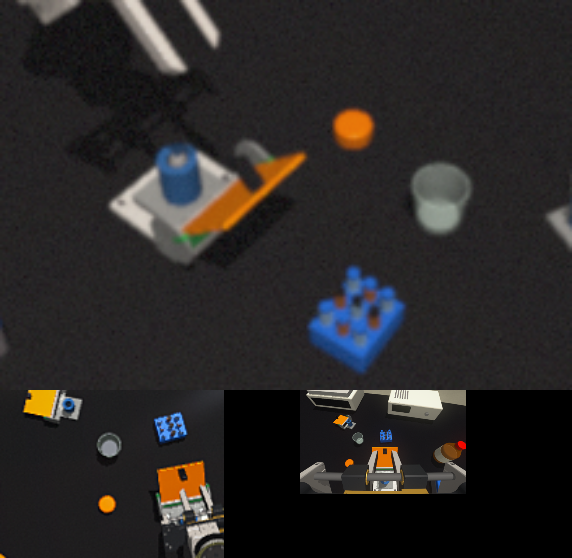

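The scene view shows the shield on the post at (180,180), the panel at about 45° by the green marks (180,238), and the rack, beaker and cap still in place. I'll retreat upright for a final seating check.

>>> servo_tool --targets "-0.05 0 0.1 -0.18 0.98 0 -0.3;-0.05 0 0.1 -0.18 0.98 0 -0.3;-0.05 0 0 -0.18 0.98 0 -0.3;-0.05 0 0 -0.18 0.98 0 -0.3;-0.05 0 0 -0.18 0.98 0 -0.3;-0.05 0 0 -0.18 0.98 0 -0.3;-0.05 0 0 -0.18 0.98 0 -0.3;0 0 0 -0.18 0.98 0 -0.3;0 0 0 -0.14 0.75 0 -0.3;0 0 0 0 0 0 -0.3;0 0 0 0 0 0 -0.3"

```text
time: 18.95
tcp_pos: [0.4441, -0.1723, 0.2609]
eef_rot: [-0.002, 0.996, 0.092, 0.001]
wrist_force: [-0.5, 0.1, -0.3]
opening: 0.349
grasp_force: 0.0
```

```bash
python3 ang.py 45
python3 - <<'E'
from ring import *
d=imaging.grab_frame("wrist");P=cloud(d);ring(d,(.44,-.181),.072)
B=hsvmask(d["frame"],(95,80,20),(130,255,255))>0
Q=P[B];Q=Q[np.isfinite(Q[:,0])&(np.hypot(Q[:,0]-.44,Q[:,1]+.181)<.02)&(Q[:,2]>.06)&(Q[:,2]<.085)];print(plane(Q,(.44,-.181)))
m=(hsvmask(d["frame"],(8,120,100),(32,255,255))>0)&(P[...,2]>.05)&(P[...,2]<.13)&(abs(P[...,0]-.53)<.06)&(abs(P[...,1]+.165)<.07)
Q=P[m];Q=Q[np.isfinite(Q[:,0])];c=Q.mean(0)
for _ in range(4):
    n=np.linalg.svd((Q-c)[::3],full_matrices=False)[2][2];e=abs((Q-c)@n);Q=Q[e<max(.0025,2*np.median(e))];c=Q.mean(0)
n*=np.sign(n[2]);print("panel yaw",np.degrees(np.arctan2(-n[1],-n[0])))
E
```

```text
18.95 [ 0.44411196 -0.17232073  0.26088824] [-0.5  0.1 -0.3] [ 0.03  0.04 -0.01]
wrist 5668 5790 angle 44.46 y-tilt -0.004 [0.0895 0.0012 0.0888]
top 155 248 angle 44.27 y-tilt -0.03 [0.096  0.0307 0.0975]
scene 365 403 angle 44.53 y-tilt -0.005 [ 0.093 -0.008  0.091]
outer 89 [ 438.4 -181.1] [38.4 39.8] [317 173] [348 203]
hole 51 [ 438.4 -181.5] [22.2 22.9] [324 180] [341 197]
(np.int64(499), 577, array([-0.0034, -0.0007,  0.0723]), array([ 0.4399, -0.1809,  0.0723]), array([ 0.42 , -0.201,  0.07 ]), array([ 0.458, -0.161,  0.074]))
panel yaw 10.950852262262284
```

The shield is seated flat with its sleeve top at 72 mm. Its yaw is 10.9° against the plate's 10.6°, and the panel is at about 44.5°.

```bash
python3 -c "
from station import hand_in;print(hand_in())"
```

```text
the job is handed in; nothing more can be done
None
```

The shield is on the post with its foot flat on the plate and its panel pointing over the green stripe to within about 0.3°. The panel is folded up to about 44.5° and let go; no neighbouring item looked disturbed, and the job is handed in.

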